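# Click the filter wheel of the microscope's light launch round to blue

## Task

On the bench beside the microscope, the filter wheel between the white lamp house and the light guide has been left on the wrong filter. Gently push its tabs round with a fingertip, either way and as many clicks as it takes, until the blue tab stands straight up at the index pointer and has clicked home. Do not squeeze or press hard on any of the apparatus, and leave the loose things on the breadboard where they are.

Things in the scene. Friction and masses are not known exactly. Their poses are not given: they have to be found in the camera images.
- axle (a point): Centre of the upright filter wheel, on its axle, 113 mm above the table; it belongs to the bolted-down launch and does not turn. z up; y level along the axle, towards the white lamp house; x level, in the plane of the wheel. The wheel is a silver disc 104 mm in diameter, 10 mm thick, with six coloured radial tabs on its rim. Its upper half is open.
- blue_tab (a point): Middle of the blue tab's tip, 80 mm from the axle; turns with the wheel, z outwards along the tab, y along the axle. Each tab is 10 mm thick (round the rim), 14 mm wide (along the axle) and sticks out from radius 54 to 80 mm. Tabs stand 60 degrees apart: blue, green, yellow, red, white, black, clockwise as seen from the light-guide side (-y side, +x to the right).
- wheel (a joint): Wheel angle, rad: 0 (or any whole turn) with the blue tab straight up; grows as the wheel's top goes towards the axle frame's +x. Turns endlessly both ways. A sprung roller clicks it home every 60 degrees, a tab straight up each time: about 3 N at a tab starts it, easing to nothing halfway (30 degrees), then it jumps on by itself. It starts at any stop but blue, or between two.
- index (a point): Top of the fixed index pointer, a black strip with a white line, 12 mm wide, 48 mm above the axle, standing beside the disc on the lamp side, 9 to 12 mm from the wheel's middle plane. Each side of the wheel is a fixed black plate, 104 mm wide along x, its top 6 mm above the axle, its outer face 13.5 mm from the middle plane; on the -y one sits the small steel click stop.
- launch: The bolted-down light launch: dark breadboard 300 x 520 x 12 mm, lamp house, wheel housing, light-guide tube and the wheel. Origin on the table right below the wheel's centre; axes as the axle's. The lamp house (130 mm wide along x) begins 131 mm from the wheel along +y, its top 57 mm above the axle; the light-guide tube on the -y side stays below the axle.
- cleaner: Amber lens-cleaner bottle with white cap, 36 mm in diameter, 85 mm tall, standing loose on the breadboard; origin at the centre of its underside. To be left alone.
- spare_filter: Spare filter in a black ring mount, 32 mm in diameter, 9 mm high, lying on the breadboard; origin at the centre of its underside. To be left alone.
- hex_driver: Orange-handled driver, 150 mm long, lying on the breadboard alongside the wheel and lamp house; origin at its underside. To be left alone.
- filter_case: Small grey filter case, 42 by 42 by 16 mm, lying on the breadboard; origin at the centre of its underside. To be left alone.

How it is judged:
By the outcome, as a careful person would: the job done as asked, in the order asked, and still so for the second after the job is handed in, with the robot touching nothing.
It also fails if it takes over 51 s, if anything falls off the work surface, if the arm or the gripper's body presses on something with over 40 N, if the wrist force passes 120 N, or if a joint passes its speed limit or range.

## Robot

A 6-joint arm with a two-finger parallel gripper is mounted at the origin on the work surface. World frame = base frame: x ahead of the robot, y to its left, z up, the work surface at z = 0. Lengths are in m, angles in rad, forces in N, time in s.
With the tool pointing down it reaches from about 0.35 to 0.775 m from the base axis. Payload 7.3 kg.
Tool frame: the origin (TCP) lies midway between the tips of the shut fingers; the grasp point (between the pads) lies 19 mm behind it; z points along the fingers, y is the direction in which the jaws open and shut (so a half turn about z gives the same grasp; the last joint's range is limited). The gripper opens to 92 mm and grips with 3 to 60 N. Pads are 19 mm wide; open, the fingers measure 130 mm over their backs; the gripper's body (75 mm by 190 mm) begins 47 mm behind the grasp point.
Start: joints at [-1.417, 0.342, 1.524, -0, 1.275, -0.146], TCP at [0.155, -0.502, 0.19] pointing down, gripper open.
Joint ranges: [-2.53, 2.53], [-0.77, 2.02], [0.04, 2.7], [-1, 4.14], [0.28, 2.66], [-3.11, 3.11]. Speed limits (rad/s): [2.57, 2.57, 3.14, 3.14, 3.14, 3.14].

## Interface

Orientations are given as a unit quaternion [x, y, z, w].
In Python, from station import bot, vision, spotter gives the robot as it stands. The module is installed in compiled form; this text tells all that it offers.
- The arm moves only by the tool send_rows, never from a script. Its argument "commands" is text: rows parted by semicolons, each of 7 numbers parted by spaces: the opening, from 0 (shut) to 1 (fully open), then the shift along the tool's x, y, z in mm, then the turn, a rotation vector about the tool's x, y, z in degrees. In form: hand x y z rx ry rz; .... A call has 1 to 10 rows; each row is the pose to reach, as a shift and turn from the pose measured when the call began, along the tool's axes at that moment; what a row does not reach only later rows make up. A row lasts 1/10 s, in which the tool goes at most 50 mm and 8.59 degrees, less where a joint would pass 70% of its speed; a pose out of reach is approached as far as the arm can. A call with a gripper value outside its range is refused whole. The fingers move at their own pace and stop on an object; the grip force is fixed at half the most. Time passes only in rows, so rows that repeat a pose let the fingers close. It gives the time, the measured TCP pose, the force and the opening at its end, in the units of the state.
- bot.get_state(): the state, without advancing time (a new reading comes with each control period).
- vision.snapshot(name): name is "scene" or "top" or "wrist"; returns (picture, depth): 420x560x3 uint8, red, green, blue; 420x560 float32, m along the optical axis (not along the pixel's ray), 0 where there is no reading.
- vision.camera_info(name): a dict with "fx", "fy", "cx", "cy" (pixels), "R" (3x3) and "t" (3): a world point X has camera coordinates R X + t. Camera axes: x right, y down, z forward; pixel columns grow to the right and rows downward; lengths in m; the calibration is good to about 2 mm. A picture is of the moment at which its call begins: read the wrist's pose just before it. camera_info takes no time and is no camera call; for the wrist camera it gives the pose at the moment of the call.
- bot.job_done(): hands the job in, once; it reports no verdict.
Trained networks look in the newest picture that a camera, given by its name, has taken for a name from the list of things; names that differ only in an ending like _2 or _b are one class to them, and where a whole thing is asked for, a point or a joint stands for the part that bears it (a point fixed in the world has none). Each returns a list of dicts, best first, with "conf" (0 to 1); they miss things now and then, are a little off and sometimes report something else, mostly with a low value. They report only what shows in the picture. A call takes as long as a camera call.
- spotter.look_for(query, camera): "box" ([left, top, width, height] in pixels, round what is visible of it).
The state is a dict: "time_s": time; "joint_positions": joint angles; "joint_vel": joint speeds; "tau": joint torques, N m; "ee_pos": TCP position; "ee_rot": TCP orientation; "force": force on the tool from outside, world axes, zero at the start; "torque": the same for the moment, N m; "width": finger opening in m.
Only numpy, scipy, OpenCV 4.12 (cv2) and the standard library are available. Lean on these libraries where they do the work, as an engineer would, in place of code of your own. Each camera call takes 0.05 s, during which the arm holds its last target.

## Working session

There is one attempt and no reset: what is moved stays moved. The work goes in short steps, Python scripts to look and compute and a tool call to move; the robot and the scene stay as the last step left them, time stands still between calls to the robot, and variables do not carry over. Pictures are saved under pics/ and viewed, and the job is handed in when it is done.

Besides the shell and the picture viewer there is one more tool, called after ">>>" in YAML: its name, and indented under it one key for each argument. send_rows: Moves the arm, as the interface text tells. Its arguments: {"type":"object","properties":{"commands":{"type":"string"}},"required":["commands"]}

```bash
mkdir -p pics; cat > h.py <<'E'
import numpy as np, cv2
from station import bot, vision, spotter
from scipy.spatial.transform import Rotation as Rn
def pt(ci,d,u,v):
    z=d[int(v),int(u)]; c=np.array([(u-ci['cx'])/ci['fx']*z,(v-ci['cy'])/ci['fy']*z,z])
    return ci['R'].T@(c-ci['t'])
def proj(ci,X):
    c=ci['R']@np.array(X)+ci['t']; return ci['fx']*c[0]/c[2]+ci['cx'],ci['fy']*c[1]/c[2]+ci['cy']
def cloud(ci,d):
    v,u=np.mgrid[:d.shape[0],:d.shape[1]]
    c=np.stack([(u-ci['cx'])/ci['fx']*d,(v-ci['cy'])/ci['fy']*d,d],-1)
    return (c-ci['t'])@ci['R']
def save(n,p): cv2.imwrite('pics/'+n+'.png',p[:,:,::-1])
E
python3 - <<'E'
from h import *
s=bot.get_state();print(s['time_s'],s['ee_pos'],s['ee_rot'],s['width'])
for c in ['scene','top']:
    p,d=vision.snapshot(c);save(c+'0',p);np.savez(c+'0',p=p,d=d)
    ci=vision.camera_info(c);print(c,ci['R'],ci['t'])
    for q in ['wheel','blue_tab','index','axle','cleaner','launch']:
        try:
            r=spotter.look_for(q,c);print(q,r[:2])
        except Exception as e: print(q,e)
E
```

```text
0.0 [ 0.15497522 -0.50108878  0.18932689] [ 9.88785609e-01  1.49339804e-01 -2.79339398e-05 -8.01401361e-04] 0.09191220809266169
scene [[ 0.21889362  0.97572876  0.00624289]
 [ 0.63112872 -0.13670128 -0.76353736]
 [-0.74415195  0.17107353 -0.64573348]] [-0.12248487 -0.25873537  1.24516659]
wheel [{'box': [188.1, 198.7, 28.7, 88.3], 'conf': 0.72}]
blue_tab [{'box': [191.6, 201.0, 26.5, 87.3], 'conf': 0.67}]
index [{'box': [2.0, 197.4, 310.4, 202.8], 'conf': 0.92}, {'box': [94.4, 322.5, 93.9, 24.2], 'conf': 0.24}]
axle [{'box': [0.0, 198.5, 311.9, 204.5], 'conf': 0.81}]
cleaner [{'box': [247.8, 196.1, 17.0, 38.0], 'conf': 0.77}]
launch [{'box': [0.0, 204.0, 308.8, 194.6], 'conf': 0.56}]
top [[ 0.01066277 -0.99964536  0.02440219]
 [-0.99313241 -0.01343038 -0.11622236]
 [ 0.11650887 -0.02299535 -0.99292341]] [-0.0032451   0.59909431  0.84108085]
wheel [{'box': [341.8, 165.0, 24.4, 74.4], 'conf': 0.58}]
blue_tab [{'box': [341.2, 167.9, 27.2, 75.1], 'conf': 0.68}]
index [{'box': [274.9, 147.6, 248.1, 133.1], 'conf': 0.81}]
axle [{'box': [274.9, 149.8, 248.4, 129.6], 'conf': 0.83}]
cleaner [{'box': [273.1, 146.4, 249.7, 135.3], 'conf': 0.67}, {'box': [282.2, 257.0, 21.4, 16.9], 'conf': 0.5}]
launch [{'box': [274.4, 146.1, 252.8, 132.2], 'conf': 0.56}, {'box': [342.2, 167.2, 22.3, 72.6], 'conf': 0.18}]
```

View pics/scene0.png

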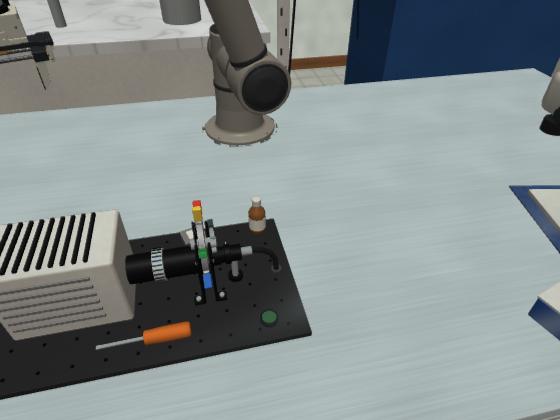

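View pics/top0.png

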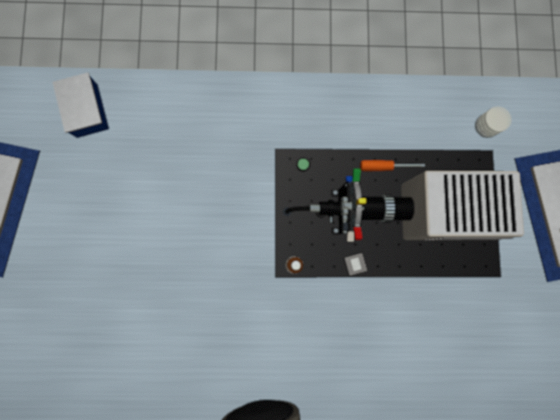

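```bash
python3 - <<'E'
from h import *
a=np.load('scene0.npz');p=a['p'];cv2.imwrite('pics/s0z.png',cv2.resize(p[180:320,150:290],None,fx=4,fy=4,interpolation=2)[:,:,::-1])
a=np.load('top0.npz');p=a['p'];cv2.imwrite('pics/t0z.png',cv2.resize(p[140:290,320:480],None,fx=4,fy=4,interpolation=2)[:,:,::-1])
E
```

```text
(no output)
```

View pics/s0z.png

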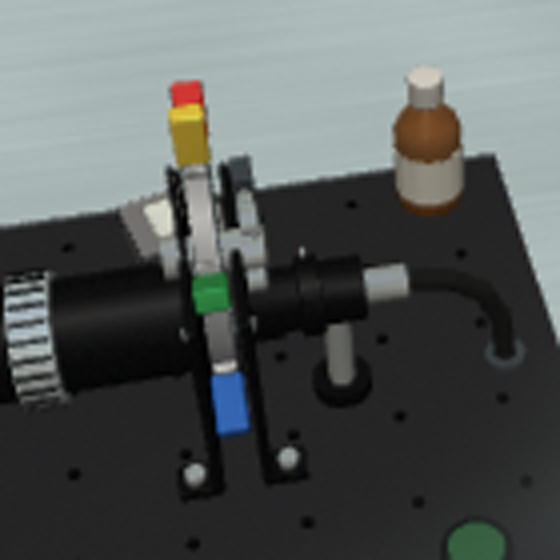

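View pics/t0z.png

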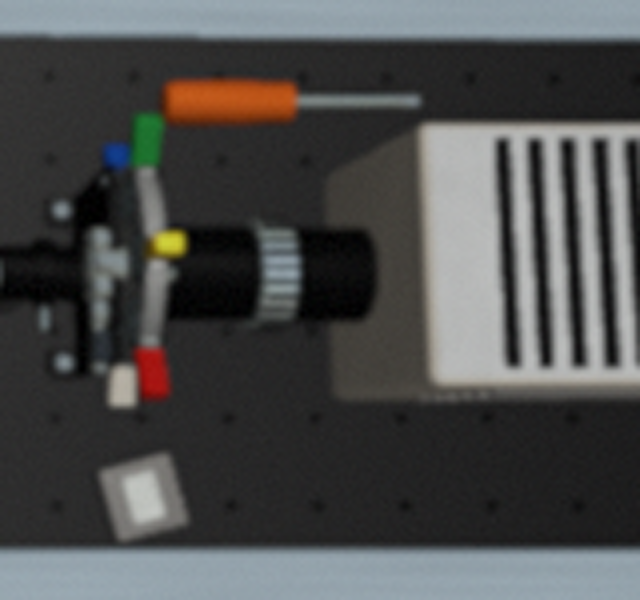

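Yellow is up (crop of the scene view, yellow about (190,130)). Green and then blue are on the far side, so the top must go toward the robot by two clicks. Next I'll locate the wheel precisely.

```bash
python3 - <<'E'
from h import *
for c in ['top','scene']:
    a=np.load(c+'0.npz');p=a['p'];d=a['d'];ci=vision.camera_info(c);C=cloud(ci,d)
    hsv=cv2.cvtColor(p,cv2.COLOR_RGB2HSV);roi=np.zeros(d.shape,bool)
    if c=='top': roi[160:245,335:372]=1
    else: roi[195:295,185:220]=1
    H,S,V=hsv[...,0].astype(int),hsv[...,1],hsv[...,2]
    for n,lo,hi in [('yellow',18,35),('red',-1,8),('green',45,80),('blue',100,125)]:
        m=roi&(H>lo)&(H<hi)&(S>150)&(V>70)&(d>0)
        X=C[m]; 
        if len(X): print(c,n,len(X),X.mean(0).round(4),np.percentile(X,5,0).round(3),np.percentile(X,95,0).round(3))
    if c=='top':
        # breadboard dark outline
        m=(V<75)&(d>0)&(C[...,2]<.03)&(C[...,2]>0)
        m=m.astype(np.uint8);n,l,st,_=cv2.connectedComponentsWithStats(m);k=1+np.argmax(st[1:,4])
        X=C[(l==k)];r=cv2.minAreaRect((X[:,:2]*1000).astype(np.float32));print('board',r)
        m=roi|False; roi[150:270,325:372]=1
        # high points around wheel
        for z in [.15,.16,.17,.18]:
            X=C[roi&(C[...,2]>z)&(C[...,2]<z+.01)]
            print(z,len(X),X.min(0).round(3) if len(X) else '',X.max(0).round(3) if len(X) else '')
    else:
        for (lo,hi) in [(.14,.15),(.15,.16),(.16,.17),(.17,.18),(.18,.2)]:
            r=np.zeros(d.shape,bool);r[195:290,180:235]=1
            X=C[r&(C[...,2]>lo)&(C[...,2]<hi)]
            if len(X):print(lo,len(X),np.percentile(X,[3,97],0).round(3))
E
```

```text
top yellow 57 [ 0.6055 -0.1506  0.1786] [ 0.6   -0.177  0.094] [ 0.623 -0.142  0.193]
top red 99 [ 0.5484 -0.1496  0.1457] [ 0.535 -0.156  0.142] [ 0.558 -0.143  0.156]
top green 82 [ 0.6619 -0.1467  0.1503] [ 0.652 -0.153  0.145] [ 0.672 -0.141  0.156]
top blue 34 [ 0.6677 -0.1455  0.084 ] [ 0.655 -0.152  0.077] [ 0.674 -0.14   0.116]
board ((606.4833984375, -249.62234497070312), (297.2013244628906, 516.6082153320312), 0.5421025156974792)
0.15 223 [ 0.534 -0.16   0.15 ] [ 0.675 -0.141  0.16 ]
0.16 79 [ 0.58  -0.159  0.16 ] [ 0.627 -0.142  0.169]
0.17 12 [ 0.6   -0.155  0.171] [ 0.609 -0.142  0.178]
0.18 13 [ 0.6   -0.156  0.183] [ 0.608 -0.141  0.19 ]
scene yellow 114 [ 0.6068 -0.1487  0.184 ] [ 0.602 -0.154  0.17 ] [ 0.609 -0.143  0.194]
scene red 36 [ 0.5425 -0.1496  0.154 ] [ 0.539 -0.155  0.151] [ 0.546 -0.144  0.157]
scene green 71 [ 0.6685 -0.1486  0.1542] [ 0.658 -0.155  0.151] [ 0.674 -0.143  0.158]
scene blue 124 [ 0.665  -0.1485  0.0839] [ 0.656 -0.155  0.078] [ 0.674 -0.142  0.09 ]
0.14 77 [[ 0.554 -0.16   0.142]
 [ 0.673 -0.143  0.15 ]]
0.15 206 [[ 0.539 -0.159  0.151]
 [ 0.674 -0.143  0.16 ]]
0.16 87 [[ 0.603 -0.16   0.16 ]
 [ 0.625 -0.144  0.17 ]]
0.17 39 [[ 0.606 -0.155  0.17 ]
 [ 0.609 -0.143  0.179]]
0.18 88 [[ 0.599 -0.156  0.18 ]
 [ 0.609 -0.143  0.194]]
```

>>> send_rows:
  commands: "0 0 0 -45 0 0 0; 0 50 -17 -61 0 0 4; 0 95 -32 -61 0 0 8; 0 140 -47 -61 0 0 12; 0 190 -64 -61 0 0 17.7; 0 235 -79 -61 0 0 17.7; 0 280 -94 -61 0 0 17.7; 0 325 -109 -61 0 0 17.7; 0 370 -124 -61 0 0 17.7; 0 415 -139 -61 0 0 17.7"

```text
time_s: 1.7
ee_pos: [0.5119, -0.2448, 0.2512]
ee_rot: [1.0, -0.005, 0.0, 0.0]
force: [-0.0, -1.3, 0.1]
width: 0.0164
```

```bash
cat > st.py <<'E'
from h import *
s=bot.get_state();R=Rn.from_quat(s['ee_rot']).as_matrix()
print(s['time_s'],s['ee_pos'].round(4),s['force'].round(2),s['width']);print(R.round(3))
T=np.array([.645,-.149,.25]);print('to hover',(R.T@(T-s['ee_pos'])*1000).round(1))
E
python3 st.py
```

```text
1.7 [ 0.5119 -0.2448  0.2512] [-0.02 -1.26  0.13] 0.01644606450220527
[[ 1.    -0.009  0.   ]
 [-0.009 -1.    -0.   ]
 [ 0.     0.    -1.   ]]
to hover [132.2 -97.    1.2]
```

>>> send_rows:
  commands: "0 45 -33 1 0 0 0; 0 90 -66 1 0 0 0; 0 132 -97 1 0 0 0; 0 132 -97 1 0 0 0; 0 132 -97 1 0 0 0"

```text
time_s: 2.2
ee_pos: [0.6462, -0.1467, 0.2489]
ee_rot: [1.0, -0.003, -0.0, -0.0]
force: [-1.3, -0.8, 0.6]
width: 0.0006
```

```bash
python3 st.py; python3 - <<'E'
from h import *
for c in ['scene','wrist']:
    p,d=vision.snapshot(c);save(c+'1',p)
    ci=vision.camera_info(c);np.savez(c+'1',p=p,d=d)
p=np.load('scene1.npz')['p'];cv2.imwrite('pics/s1z.png',cv2.resize(p[130:310,130:300],None,fx=3.3,fy=3.3,interpolation=2)[:,:,::-1])
E
```

```text
2.2 [ 0.6462 -0.1467  0.2489] [-1.31 -0.77  0.57] 0.0006355438250358416
[[ 1.    -0.005 -0.001]
 [-0.005 -1.     0.   ]
 [-0.001 -0.    -1.   ]]
to hover [-1.2  2.3 -1.1]
```

View pics/s1z.png

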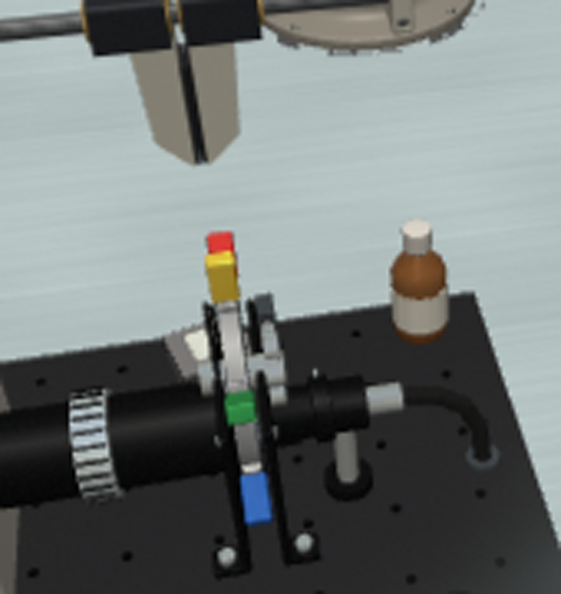

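View pics/wrist1.png

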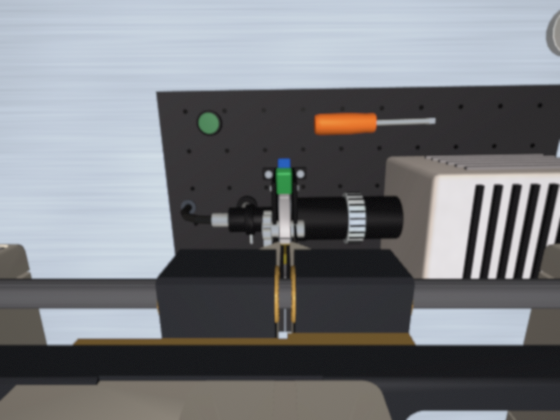

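The fingers taper and are centred on the wheel plane. I'll descend on the far side of the yellow tab.

>>> send_rows:
  commands: "0 -1 2 38 0 0 0; 0 -1 2 65 0 0 0; 0 -1 2 77 0 0 0; 0 -1 2 77 0 0 0; 0 -1 2 77 0 0 0"

```text
time_s: 2.8
ee_pos: [0.6436, -0.1521, 0.1744]
ee_rot: [1.0, -0.005, 0.001, 0.001]
force: [0.1, -0.4, 0.1]
width: 0.0004
```

>>> send_rows:
  commands: "0 -8 0 0 0 0 0; 0 -16 0 0 0 0 0; 0 -23 0 0 0 0 0; 0 -29 0 0 0 0 0; 0 -35 0 0 0 0 0"

```text
time_s: 3.3
ee_pos: [0.608, -0.1518, 0.1747]
ee_rot: [1.0, -0.005, 0.001, 0.001]
force: [0.3, 0.4, 0.4]
width: 0.0001
```

```bash
python3 st.py
```

```text
3.3 [ 0.608  -0.1518  0.1747] [0.3  0.41 0.38] 0.00011955103072436394
[[ 1.    -0.01   0.002]
 [-0.01  -1.    -0.002]
 [ 0.002  0.002 -1.   ]]
to hover [ 37.1  -3.  -75.2]
```

```bash
cat > look.py <<'E'
from h import *;import sys
n=sys.argv[1]
p,d=vision.snapshot('scene');np.savez('last',p=p,d=d);save('f'+n,cv2.resize(p[130:310,130:300],None,fx=3.3,fy=3.3,interpolation=2))
C=cloud(vision.camera_info('scene'),d);hsv=cv2.cvtColor(p,cv2.COLOR_RGB2HSV);H,S,V=hsv[...,0].astype(int),hsv[...,1],hsv[...,2]
roi=(abs(C[...,1]+.149)<.015)&(abs(C[...,0]-.6045)<.1)&(d>0)
for nm,lo,hi in [('yellow',18,35),('red',-1,8),('green',45,80),('blue',100,125)]:
    m=roi&(H>lo)&(H<hi)&(S>150)&(V>70);X=C[m]
    if len(X)>4:
        c=np.median(X,0);print(nm,len(X),c.round(3),'ang',np.degrees(np.arctan2(-(c[0]-.6045),c[2]-.113)).round(1))
E
python3 look.py 2
```

```text
yellow 137 [ 0.608 -0.149  0.188] ang -2.8
red 20 [ 0.544 -0.147  0.153] ang 56.7
green 74 [ 0.671 -0.149  0.154] ang -58.3
blue 126 [ 0.664 -0.148  0.083] ang -116.5
```

View pics/f2.png

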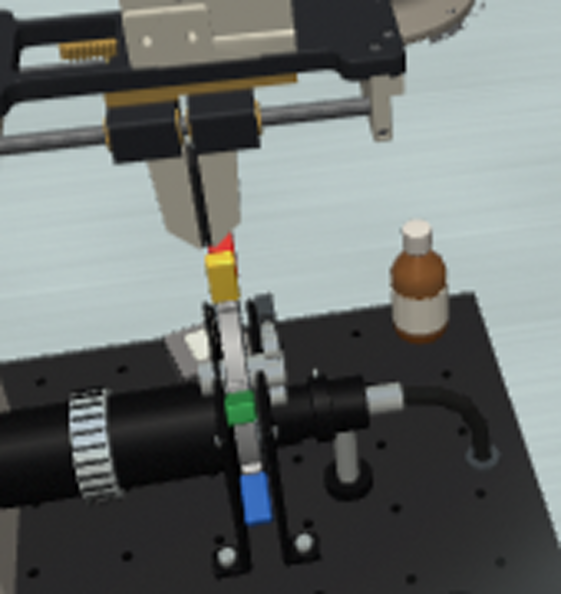

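```bash
python3 - <<'E'
from h import *
ci=vision.camera_info('scene');s=bot.get_state();a=np.load('last.npz');C=cloud(ci,a['d'])
u,v=proj(ci,s['ee_pos']);print((u-130)*3.3,(v-130)*3.3)
for cx,cy in [(205,240),(190,220),(225,210),(180,220),(205,200),(222,260)]:
    print(cx,cy,C[int(130+cy/3.3),int(130+cx/3.3)].round(3))
print(proj(ci,[.608,-.149,.188]))
a=np.load('scene1.npz');C1=cloud(ci,a['d'])
for cx,cy in [(200,160),(170,120),(225,120)]:
    print(cx,cy,C1[int(130+cy/3.3),int(130+cx/3.3)].round(3))
E
```

```text
217.52040915724578 290.373579978411
205 240 [ 0.342 -0.166  0.001]
190 220 [ 0.616 -0.159  0.228]
225 210 [ 0.619 -0.142  0.233]
180 220 [ 0.618 -0.163  0.23 ]
205 200 [ 0.618 -0.15   0.24 ]
222 260 [ 0.605 -0.148  0.193]
(np.float64(196.61793429507682), np.float64(211.79490964999803))
200 160 [ 0.655 -0.148  0.287]
170 120 [ 0.655 -0.157  0.308]
225 120 [ 0.655 -0.135  0.305]
```

```bash
python3 - <<'E'
from h import *
ci=vision.camera_info('scene')
for f,tp in [('scene1',(.6462,-.1467,.2489)),('last',(.608,-.1518,.1747))]:
    a=np.load(f+'.npz');C=cloud(ci,a['d'])
    m=(a['d']>0)&(abs(C[...,0]-tp[0])<.02)&(abs(C[...,1]-tp[1])<.03)&(C[...,2]>.2)
    z=C[m][:,2];print(f,'min z',np.sort(z)[:5].round(4),'tcp',proj(ci,tp))
    for lo in np.arange(.2,.42,.01):
        X=C[m&(C[...,2]>lo)&(C[...,2]<=lo+.01)]
        if len(X): print(round(lo,3),len(X),X.min(0).round(3),X.max(0).round(3))
s=bot.get_state();print(s['joint_positions'],s['time_s'],s['ee_pos'])
E
```

```text
scene1 min z [0.2852 0.2858 0.2862 0.2867 0.2867] tcp (np.float64(194.5736079610433), np.float64(196.18495370831295))
0.28 19 [ 0.65  -0.155  0.285] [ 0.657 -0.142  0.29 ]
0.29 118 [ 0.646 -0.164  0.29 ] [ 0.658 -0.132  0.3  ]
0.3 167 [ 0.645 -0.165  0.3  ] [ 0.658 -0.131  0.31 ]
0.31 185 [ 0.651 -0.166  0.31 ] [ 0.659 -0.13   0.32 ]
0.32 191 [ 0.651 -0.167  0.32 ] [ 0.658 -0.13   0.33 ]
0.33 214 [ 0.637 -0.168  0.33 ] [ 0.658 -0.129  0.34 ]
0.34 34 [ 0.636 -0.166  0.34 ] [ 0.658 -0.13   0.345]
0.35 5 [ 0.63  -0.151  0.356] [ 0.647 -0.151  0.359]
0.36 2 [ 0.657 -0.151  0.369] [ 0.66  -0.151  0.369]
0.37 49 [ 0.629 -0.176  0.371] [ 0.666 -0.117  0.38 ]
0.38 31 [ 0.626 -0.177  0.38 ] [ 0.666 -0.117  0.389]
0.39 68 [ 0.626 -0.176  0.39 ] [ 0.666 -0.166  0.395]
0.4 12 [ 0.664 -0.158  0.403] [ 0.666 -0.123  0.41 ]
0.41 17 [ 0.665 -0.165  0.411] [ 0.666 -0.117  0.42 ]
last min z [0.211  0.2123 0.2127 0.2128 0.2137] tcp (np.float64(195.92033989702372), np.float64(218.24366422787332))
0.21 40 [ 0.614 -0.165  0.211] [ 0.619 -0.144  0.22 ]
0.22 107 [ 0.612 -0.17   0.22 ] [ 0.62  -0.136  0.23 ]
[... 357 characters left out ...]
 0.622 -0.156  0.293]
0.3 70 [ 0.588 -0.182  0.3  ] [ 0.628 -0.123  0.31 ]
0.31 25 [ 0.588 -0.181  0.311] [ 0.628 -0.171  0.32 ]
0.32 41 [ 0.588 -0.181  0.32 ] [ 0.628 -0.131  0.329]
0.33 15 [ 0.627 -0.163  0.33 ] [ 0.628 -0.123  0.34 ]
0.34 33 [ 0.626 -0.169  0.341] [ 0.628 -0.125  0.35 ]
0.35 49 [ 0.626 -0.169  0.35 ] [ 0.628 -0.123  0.36 ]
0.37 1 [ 0.628 -0.123  0.377] [ 0.628 -0.123  0.377]
0.38 51 [ 0.607 -0.181  0.385] [ 0.628 -0.122  0.39 ]
0.39 71 [ 0.612 -0.182  0.39 ] [ 0.628 -0.122  0.399]
0.41 1 [ 0.628 -0.124  0.413] [ 0.628 -0.124  0.413]
[-3.66622360e-01  5.40239720e-01  1.24871172e+00 -1.07931116e-03
  1.35127561e+00  1.21414074e+00] 3.35 [ 0.60734089 -0.15176987  0.174675  ]
```

The fingertips really sit about 37 mm above the reported TCP height: the depth image, the occlusion and the zero force all agree. So the finger passed above the tab without touching it. I'll go back to the far side and descend by the visual height.

>>> send_rows:
  commands: "0 20 -3 0 0 0 0; 0 38 -3 0 0 0 0; 0 38 -3 0 0 0 0; 0 38 -3 15 0 0 0; 0 38 -3 28 0 0 0; 0 38 -3 28 0 0 0; 0 38 -3 28 0 0 0"

```text
time_s: 4.05
ee_pos: [0.6449, -0.1492, 0.1465]
ee_rot: [1.0, -0.005, 0.0, 0.001]
force: [0.3, -1.5, 0.4]
width: 0.0003
```

```bash
cat > fin.py <<'E'
from h import *
ci=vision.camera_info('scene');tp=bot.get_state()['ee_pos']
a=np.load('last.npz');C=cloud(ci,a['d'])
hsv=cv2.cvtColor(a['p'],cv2.COLOR_RGB2HSV)
m=(a['d']>0)&(abs(C[...,0]-tp[0])<.02)&(abs(C[...,1]-tp[1])<.03)&(C[...,2]>tp[2]+.01)&(hsv[...,1]<100)
X=C[m];i=np.argsort(X[:,2])[:8];print('tip',X[i].round(3).tolist(),'tcp',tp.round(4))
E
python3 st.py;python3 look.py 3;python3 fin.py
```

```text
4.05 [ 0.6449 -0.1492  0.1465] [ 0.29 -1.47  0.38] 0.00034627571841187117
[[ 1.    -0.01   0.   ]
 [-0.01  -1.    -0.001]
 [ 0.     0.001 -1.   ]]
to hover [ 1.000e-01 -1.000e-01 -1.035e+02]
yellow 13 [ 0.666 -0.153  0.276] ang -20.7
green 73 [ 0.671 -0.149  0.154] ang -58.3
blue 128 [ 0.665 -0.148  0.084] ang -115.7
tip [[0.63, -0.152, 0.157], [0.631, -0.146, 0.157], [0.629, -0.146, 0.158], [0.63, -0.144, 0.158], [0.628, -0.15, 0.158], [0.626, -0.15, 0.158], [0.628, -0.152, 0.158], [0.63, -0.154, 0.158]] tcp [ 0.6454 -0.1493  0.1472]
```

View pics/f3.png

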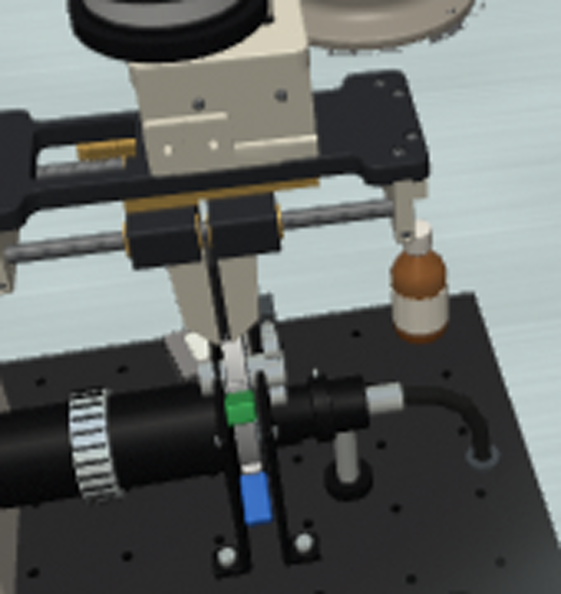

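>>> send_rows:
  commands: "0 -2 0 5 0 0 0; 0 -7 0 10 0 0 0; 0 -12 0 10 0 0 0; 0 -12 0 10 0 0 0"

```text
time_s: 4.5
ee_pos: [0.6325, -0.1491, 0.1372]
ee_rot: [1.0, -0.005, 0.0, 0.001]
force: [0.8, -0.2, 0.6]
width: 0.0003
```

>>> send_rows:
  commands: "0 -7 0 0 0 0 0; 0 -12 0 0 0 0 0; 0 -17 0 0 0 0 0; 0 -22 0 0 0 0 0"

```text
time_s: 4.9
ee_pos: [0.6117, -0.1491, 0.1378]
ee_rot: [1.0, -0.005, 0.002, 0.001]
force: [3.6, 1.0, -1.7]
width: 0.0003
```

```bash
python3 st.py;python3 look.py 4
```

```text
4.9 [ 0.6117 -0.1491  0.1378] [ 3.65  1.02 -1.75] 0.0002726278446582189
[[ 1.    -0.01   0.004]
 [-0.01  -1.    -0.002]
 [ 0.005  0.002 -1.   ]]
to hover [  33.8   -0.2 -112. ]
green 54 [ 0.666 -0.149  0.163] ang -51.1
blue 130 [ 0.669 -0.148  0.092] ang -107.8
```

View pics/f4.png

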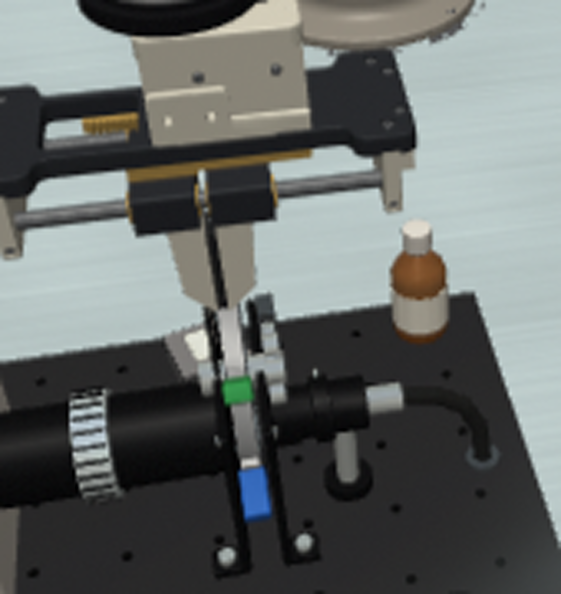

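The finger is in contact at 3.6 N and the wheel has turned about 8°. I'll keep pushing.

>>> send_rows:
  commands: "0 -6 0 0 0 0 0; 0 -12 0 0 0 0 0; 0 -18 0 0 0 0 0; 0 -23 0 0 0 0 0; 0 -27 0 0 0 0 0; 0 -27 0 0 0 0 0"

```text
time_s: 5.55
ee_pos: [0.5825, -0.1488, 0.1376]
ee_rot: [1.0, -0.005, 0.001, 0.001]
force: [-0.7, -0.6, -0.2]
width: 0.0003
```

```bash
python3 st.py;python3 look.py 5
```

```text
5.55 [ 0.5825 -0.1488  0.1376] [-0.72 -0.61 -0.15] 0.0003392354493091419
[[ 1.    -0.01   0.001]
 [-0.01  -1.    -0.002]
 [ 0.001  0.002 -1.   ]]
to hover [  62.7   -0.2 -112.3]
yellow 27 [ 0.603 -0.154  0.267] ang 0.5
red 5 [ 0.538 -0.144  0.114] ang 89.5
green 20 [ 0.642 -0.149  0.181] ang -28.6
blue 121 [ 0.676 -0.149  0.122] ang -82.7
```

View pics/f5.png

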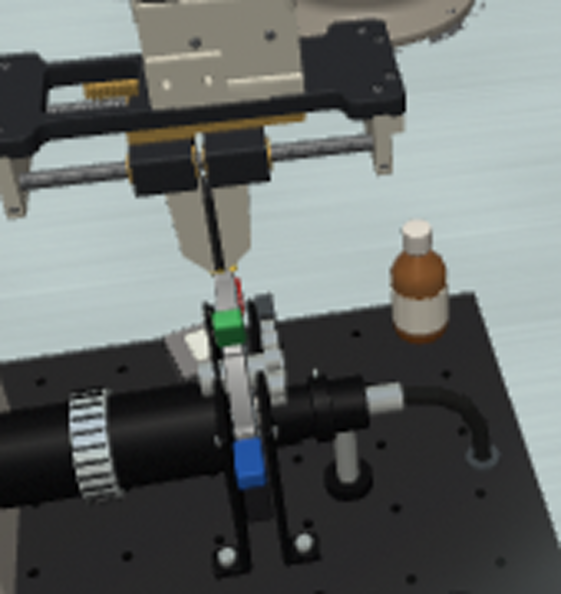

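>>> send_rows:
  commands: "0 -2 0 0 0 0 0; 0 -4 0 0 0 0 0; 0 -6 0 0 0 0 0; 0 -6 0 0 0 0 0; 0 -6 0 0 0 0 0"

```text
time_s: 6.1
ee_pos: [0.5769, -0.1488, 0.1376]
ee_rot: [1.0, -0.005, 0.001, 0.001]
force: [-0.0, -0.5, 0.9]
width: 0.0001
```

```bash
python3 st.py;python3 look.py 6
```

```text
6.1 [ 0.5769 -0.1488  0.1376] [-0.   -0.54  0.93] 0.00012345920038722946
[[ 1.    -0.01   0.002]
 [-0.01  -1.    -0.002]
 [ 0.002  0.002 -1.   ]]
to hover [  68.3   -0.3 -112.3]
yellow 21 [ 0.598 -0.153  0.268] ang 2.5
green 100 [ 0.608 -0.149  0.184] ang -2.8
blue 79 [ 0.671 -0.149  0.153] ang -58.7
```

View pics/f6.png

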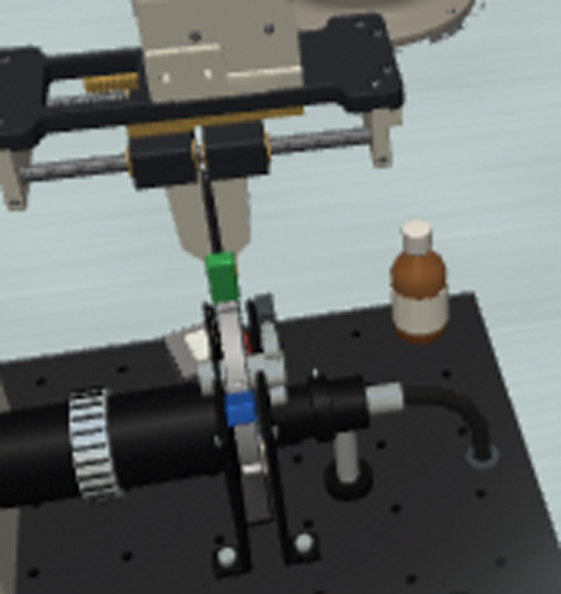

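Green has clicked up, with the same residual angle reading as yellow had at rest. I'll lift over it and repeat.

>>> send_rows:
  commands: "0 -2 0 -30 0 0 0; 0 -2 0 -55 0 0 0; 0 -2 0 -55 0 0 0; 0 30 0 -55 0 0 0; 0 60 0 -55 0 0 0; 0 60 0 -55 0 0 0; 0 60 0 -55 0 0 0; 0 60 0 -30 0 0 0; 0 60 0 -8 0 0 0; 0 60 0 -8 0 0 0"

```text
time_s: 7.15
ee_pos: [0.634, -0.1487, 0.1423]
ee_rot: [1.0, -0.005, -0.003, -0.0]
force: [0.2, -0.2, -0.8]
width: 0.0006
```

```bash
python3 st.py;python3 look.py 7
```

```text
7.15 [ 0.634  -0.1487  0.1423] [ 0.16 -0.21 -0.78] 0.0005638162108208745
[[ 1.    -0.011 -0.005]
 [-0.011 -1.     0.   ]
 [-0.005 -0.    -1.   ]]
to hover [  10.5    0.2 -107.7]
yellow 7 [ 0.656 -0.146  0.272] ang -17.9
blue 79 [ 0.671 -0.149  0.153] ang -58.9
```

Now z −5 mm, then push from x 0.634 toward 0.5825.

>>> send_rows:
  commands: "0 0 0 5 0 0 0; 0 -6 0 5 0 0 0; 0 -12 0 5 0 0 0; 0 -17 0 5 0 0 0; 0 -22 0 5 0 0 0; 0 -28 0 5 0 0 0; 0 -34 0 5 0 0 0; 0 -40 0 5 0 0 0; 0 -46 0 5 0 0 0; 0 -50 0 5 0 0 0"

```text
time_s: 8.2
ee_pos: [0.584, -0.1484, 0.1395]
ee_rot: [1.0, -0.005, -0.002, 0.0]
force: [0.9, -0.1, 0.3]
width: 0.0008
```

```bash
python3 st.py;python3 look.py 8
```

```text
8.2 [ 0.584  -0.1484  0.1395] [ 0.9  -0.07  0.3 ] 0.0008188833473633343
[[ 1.    -0.011 -0.004]
 [-0.011 -1.    -0.   ]
 [-0.004  0.    -1.   ]]
to hover [  60.6    0.  -110.7]
yellow 29 [ 0.605 -0.151  0.268] ang -0.0
blue 76 [ 0.643 -0.149  0.18 ] ang -29.9
```

>>> send_rows:
  commands: "0 -2 0 2 0 0 0; 0 -4 0 2 0 0 0; 0 -7 0 2 0 0 0; 0 -7 0 2 0 0 0; 0 -7 0 2 0 0 0; 0 -7 0 2 0 0 0"

```text
time_s: 8.85
ee_pos: [0.5766, -0.1483, 0.1375]
ee_rot: [1.0, -0.005, -0.002, 0.0]
force: [-0.2, -0.3, 0.3]
width: 0.0007
```

```bash
python3 st.py;python3 look.py 9
```

```text
8.85 [ 0.5766 -0.1483  0.1375] [-0.21 -0.29  0.33] 0.0006982992314389035
[[ 1.    -0.011 -0.004]
 [-0.011 -1.    -0.   ]
 [-0.004  0.    -1.   ]]
to hover [  68.    -0.  -112.8]
yellow 21 [ 0.598 -0.153  0.267] ang 2.6
red 5 [ 0.594 -0.143  0.061] ang 168.9
blue 97 [ 0.622 -0.149  0.183] ang -14.1
```

View pics/f9.png

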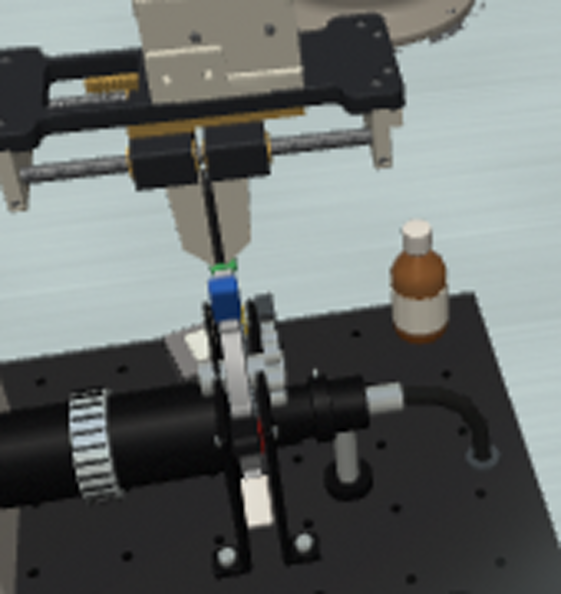

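Blue is mid-jump at −14°. I'll hold briefly.

>>> send_rows:
  commands: "0 0 0 0 0 0 0; 0 0 0 0 0 0 0; 0 0 0 0 0 0 0"

```text
time_s: 9.2
ee_pos: [0.5766, -0.1483, 0.1375]
ee_rot: [1.0, -0.005, -0.002, 0.0]
force: [-0.2, 0.3, -0.8]
width: 0.0006
```

```bash
python3 st.py;python3 look.py 10
```

```text
9.2 [ 0.5766 -0.1483  0.1375] [-0.19  0.28 -0.76] 0.0005949572669979506
[[ 1.    -0.011 -0.004]
 [-0.011 -1.    -0.   ]
 [-0.004  0.    -1.   ]]
to hover [  67.9    0.  -112.8]
yellow 14 [ 0.598 -0.15   0.266] ang 2.6
red 7 [ 0.607 -0.143  0.055] ang -177.6
blue 110 [ 0.608 -0.149  0.185] ang -2.7
```

Home. I'll lift straight up and away.

>>> send_rows:
  commands: "0 -3 0 -30 0 0 0; 0 -3 0 -70 0 0 0; 0 -3 0 -110 0 0 0; 0 -40 0 -130 0 0 0; 0 -90 0 -130 0 0 0; 0 -130 0 -130 0 0 0; 0 -130 0 -130 0 0 0; 0 -130 0 -130 0 0 0"

```text
time_s: 10.05
ee_pos: [0.447, -0.1471, 0.2688]
ee_rot: [1.0, -0.006, -0.001, 0.0]
force: [0.4, -0.1, 1.5]
width: 0.0005
```

```bash
python3 st.py;python3 look.py 11; python3 - <<'E'
from h import *
p,d=vision.snapshot('top');save('top11',p)
E
```

```text
10.05 [ 0.447  -0.1471  0.2688] [ 0.39 -0.15  1.5 ] 0.0004935797252166149
[[ 1.    -0.011 -0.002]
 [-0.011 -1.    -0.001]
 [-0.002  0.001 -1.   ]]
to hover [198.1  -0.3  18.3]
red 7 [ 0.608 -0.143  0.054] ang -176.9
blue 111 [ 0.608 -0.149  0.185] ang -2.8
```

View pics/f11.png

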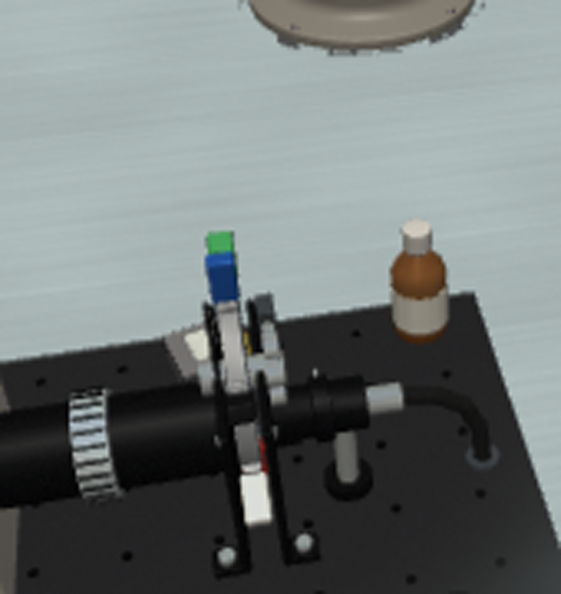

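View pics/top11.png

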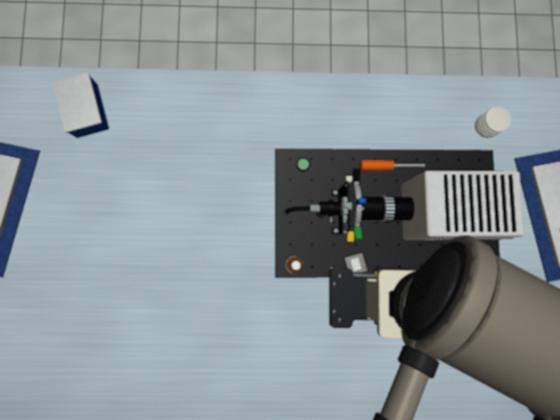

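Blue stands straight up (crop about (222,275)). In the top view the cleaner, filter case, driver and spare filter are where they were, and the arm is clear.

```bash
python3 -c "
from station import bot
print(bot.job_done())"
```

```text
the job is handed in; nothing more can be done
None
```

The blue tab now stands straight up at the index pointer and has clicked home. I pushed the wheel two clicks toward the robot with the shut fingertips, yellow to green to blue, and handed the job in at about 10 s.

- **Final position:** blue read −2.8° in the camera images. Yellow and green gave the same figure when resting at their stops, because the measurement sees only the tab's front face, so I take it as home.
- **Contact force:** the highest wrist force I read between moves was about 4 N.
- **Loose things:** in the last top picture the cleaner bottle, spare filter, driver and filter case were where they started. The arm was clear of everything.
- **One disagreement:** the depth images showed the fingertips about 37 mm higher than the reported TCP. My first pass therefore went over the yellow tab without touching it, and after that I worked to the height seen by the camera.

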